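Load the sampler under its bifold dust cover

TASK

Push the sampler's bifold dust cover back until its two panels are folded flat against each other, then put every amber sample jar that stands on the bench upright into a rack pocket of its own size, narrow jars in narrow pockets and wide ones in wide pockets, one to a pocket and fully down. Then draw the cover fully closed over the jars again. Leave the solvent bottle, the beaker and the mouse where they are.

Things in the scene. Friction and masses are not known exactly. Their poses are not given: they have to be found in the camera images.
- sampler: Fixed sampler: dark slate box open on top, 300 (its x) x 254 (its y) x 100 mm high. Origin: centre of its underside on the bench, z up; its -x side (display, keys) faces the robot, +y is the loading side. Walls 12 mm thick, 99 mm high, but the +y wall only 84 mm. Inside, a white rack, top 40 mm above the bench, with 6 pockets: narrow at y = -10 mm, wide at y = +60, both at x = -85, 0, +85.
- cover (a joint): Bifold cover's opening (rad). Both clear panels slope 0.22 + this (grey frames, 292 mm along x, 115 mm, 8 mm thick). Inner panel hinged on the -y wall, outer panel hinged to it; the outer one's free edge rolls level along the walls to -y as the fold rises. 0 (stop): closed, a low roof; 1.34 (stop): both panels upright, flat against each other over the -y wall. It stays where left (friction).
- cover_edge (a point): Middle of the outer panel's free edge, underside (panel 8 mm thick above it). Sampler frame: y = -115 + 230 cos(s) mm, always 100 mm high (s = 0.22 + cover opening). Pushing this edge level to -y folds the cover: about 10 N when closed, then less. Past about opening 0.5 push higher up, on the bar or the upper panel: a gripper that reaches down to the edge would meet them.
- cover_handle (a point): Middle of the handle bar on the outer panel: round, 10 mm thick, 100 mm long along the sampler's x, 26 mm clear of the panel, 85 mm from the free edge. Sampler frame: y = -115 + 145 cos(s) + 40 sin(s) mm, height 100 + 85 sin(s) + 40 cos(s) mm, s = 0.22 + cover opening. Drawn to +y it closes the cover. Near closed a level push to -y on it does not fold the cover; lifting it does.
- cover_hinge (a point): Middle of the fixed hinge axis (along the sampler's x) on top of its -y wall: sampler frame y = -115 mm, 100 mm high.
- cover_fold (a point): Middle of the hinge between the two panels, the ridge of the cover, on the panels' underside. Sampler frame: y = -115 + 115 cos(s) mm, height 100 + 115 sin(s) mm. s = 0.22 + cover opening. Pressing the ridge down closes the cover further.
- solvent: Bystander: 1 litre amber solvent bottle, 92 mm wide, 215 mm high. Origin at the centre of its base. Stays where it is.
- beaker: Bystander: empty glass beaker, 70 mm wide, 90 mm high. Origin at the centre of its base. Stays where it is.
- mouse: Bystander: black computer mouse, about 105 by 60 by 32 mm. Origin at the centre of its underside. Stays where it is.
- narrow0: Narrow (60 ml) straight-sided amber glass jar: body 46 mm wide, 60 mm high in all; its black screw cap, 40 mm wide, takes up the top 16 mm. Origin at the centre of its base, z up along the jar. About 120 g, upright on the bench at the start. May be absent.
- narrow1: Narrow (60 ml) straight-sided amber glass jar: body 46 mm wide, 60 mm high in all; its black screw cap, 40 mm wide, takes up the top 16 mm. Origin at the centre of its base, z up along the jar. About 120 g, upright on the bench at the start. May be absent.
- narrow2: Narrow (60 ml) straight-sided amber glass jar: body 46 mm wide, 60 mm high in all; its black screw cap, 40 mm wide, takes up the top 16 mm. Origin at the centre of its base, z up along the jar. About 120 g, upright on the bench at the start. May be absent.
- wide0: Wide (120 ml) straight-sided amber glass jar: body 60 mm wide, 74 mm high in all; its black screw cap, 52 mm wide, takes up the top 18 mm. Origin at the centre of its base, z up along the jar. About 240 g, upright on the bench at the start. May be absent.
- wide1: Wide (120 ml) straight-sided amber glass jar: body 60 mm wide, 74 mm high in all; its black screw cap, 52 mm wide, takes up the top 18 mm. Origin at the centre of its base, z up along the jar. About 240 g, upright on the bench at the start. May be absent.
- wide2: Wide (120 ml) straight-sided amber glass jar: body 60 mm wide, 74 mm high in all; its black screw cap, 52 mm wide, takes up the top 18 mm. Origin at the centre of its base, z up along the jar. About 240 g, upright on the bench at the start. May be absent.
- pocket_narrow0 (a point): Centre of the floor of a narrow pocket of the rack (50 mm wide, 28 mm deep, floor 12 mm above the bench; rounded mouth). Axes as the sampler's.
- pocket_narrow1 (a point): Centre of the floor of a narrow pocket of the rack (50 mm wide, 28 mm deep, floor 12 mm above the bench; rounded mouth). Axes as the sampler's.
- pocket_narrow2 (a point): Centre of the floor of a narrow pocket of the rack (50 mm wide, 28 mm deep, floor 12 mm above the bench; rounded mouth). Axes as the sampler's.
- pocket_wide0 (a point): Centre of the floor of a wide pocket of the rack (64 mm wide, 28 mm deep, floor 12 mm above the bench; rounded mouth). Axes as the sampler's.
- pocket_wide1 (a point): Centre of the floor of a wide pocket of the rack (64 mm wide, 28 mm deep, floor 12 mm above the bench; rounded mouth). Axes as the sampler's.
- pocket_wide2 (a point): Centre of the floor of a wide pocket of the rack (64 mm wide, 28 mm deep, floor 12 mm above the bench; rounded mouth). Axes as the sampler's.
Things that resemble listed ones, but are neither listed nor needed, are in the scene too. Leave any blue or yellow look-alike of the wide0 alone.

How it is judged:
By the outcome, as a careful person would: the job done as asked, in the order asked, and still so for the second after the job is handed in, with the robot touching nothing.
Of narrow0, narrow1, narrow2, wide0, wide1, wide2 only 4 to 6 are there at a start; the rules pass over those that are not, and their reading is None.
At some moment in a run one of narrow0, narrow1, narrow2, wide0, wide1, wide2 may be knocked a few centimetres aside while the robot is not near it.
It also fails if it takes over 192 s, if anything falls off the work surface, if the arm or the gripper's body presses on something with over 40 N, if the wrist force passes 120 N, or if a joint passes its speed limit or range.

ROBOT

A 6-joint arm with a two-finger parallel gripper is mounted at the origin on the work surface. World frame = base frame: x ahead of the robot, y to its left, z up, the work surface at z = 0. Lengths are in m, angles in rad, forces in N, time in s.
With the tool pointing down it reaches from about 0.15 to 0.775 m from the base axis. Payload 6.1 kg.
Tool frame: the origin (TCP) lies between the finger pads; the fingertips stand 25 mm ahead of it and the grasp point (between the pads) lies 6 mm ahead of it (env.tip_extent is the y of the fingertips in the tool frame, in m); y points along the fingers, x is the direction in which the jaws open and shut, and the axes are right-handed (so a half turn about y gives the same grasp; the last joint's range is limited). The gripper opens to 85 mm and grips with 20 to 120 N. Pads are 22 mm wide; open, the fingers measure 114 mm over their backs; the gripper's body (76 mm by 85 mm) begins 54 mm behind the grasp point. The pads swing forward as they close: fully open they stand 13 mm farther back than shut.
Start: joints at [-1.139, 0.126, -0.04, 1.405, 0, 1.571], TCP at [0.22, -0.477, 0.256] pointing down, gripper open.
Joint ranges: [-2.72, 2.72], [-0.95, 1.95], [-1.27, 1.35], [-1.78, 2.02], [-1.46, 1.47], [-3.14, 3.14]. Speed limits (rad/s): [2.39, 2.39, 3.01, 3.14, 3.14, 3.14].

INTERFACE

Orientations are given as a unit quaternion [w, x, y, z].
In Python, from rig import env gives the robot as it stands. Calls block until the motion is done:
- env.goto(position, orientation): joint-space move of the TCP to a pose.
- env.move_straight(position, rot=None, v=0.15, guard=None): straight line of the TCP; rot=None keeps the orientation; v is the mean speed in m/s. With guard (N) it stops when the force on the tool has changed by that much, and returns True; else False.
- env.goto_joints(angles): joint-space move.
- env.let_go() and env.grab(newtons=None): open the fingers fully, or close them until they stop; newtons is the grip in N (None keeps the last).
- env.wait(seconds).
- env.inverse_kinematics(position, orientation): joint angles nearest the present ones, or None.
- env.get_obs(): the state.
- env.capture(name): name is "scene" or "top" or "wrist"; returns (picture, depth): 384x512x3 uint8, red, green, blue; 384x512 float32, m along the optical axis (not along the pixel's ray), 0 where there is no reading.
- env.get_calibration(name): a dict with "fx", "fy", "cx", "cy" (pixels), "R" (3x3) and "t" (3): a world point X has camera coordinates R X + t; the wrist camera has in their place "hand_eye" (4x4, takes a point from camera to tool coordinates, whose origin is the TCP and whose axes are the tool frame's). Camera axes: x right, y down, z forward; pixel columns grow to the right and rows downward; lengths in m; the calibration is good to about 2 mm. The wrist camera is an equidistant fisheye: a pixel r from the principal point sees the ray r / f radians off the axis. A picture is of the moment at which its call begins: read the wrist's pose just before it. get_calibration takes no time and is no camera call.
A pose or a line that the arm cannot do raises env.PlanningError and nothing moves.
- env.sign_off(): hands the job in, once; it reports no verdict.
The state is a dict: "clock": time; "joint_positions": joint angles; "qd": joint speeds; "joint_torque": joint torques, N m; "position": TCP position; "tool_rot": TCP orientation; "contact_force": force on the tool from outside, world axes, zero at the start; "torque": the same for the moment, N m; "opening": finger opening in m.
Only numpy, scipy, OpenCV 4.12 (cv2) and the standard library are available. Lean on these libraries where they do the work, as an engineer would, in place of code of your own. Each camera call takes 0.05 s, during which the arm holds its last target.

## Working session

There is one attempt and no reset: what is moved stays moved. The work goes in short steps, each a Python script; the robot and the scene stay as the last script left them, time stands still between calls to the robot, and variables do not carry over. Pictures are saved under pics/ and viewed, and the job is handed in when it is done.

```bash
ls; mkdir -p pics; python3 - <<'E'
from rig import env
import cv2,numpy as np
for n in ["scene","top","wrist"]:
    p,d=env.capture(n); cv2.imwrite(f"pics/a_{n}.png",p[:,:,::-1]); np.save(f"pics/a_{n}.npy",d)
    c=env.get_calibration(n); print(n,{k:np.round(v,4).tolist() for k,v in c.items()})
o=env.get_obs(); print({k:np.round(v,3).tolist() for k,v in o.items()}, env.tip_extent)
E
```

```text
pics
scene {'fx': 385.6664, 'fy': 385.6664, 'cx': 250.9872, 'cy': 195.6186, 'R': [[-0.4638, 0.8859, -0.0066], [0.6047, 0.3111, -0.7332], [-0.6475, -0.344, -0.68]], 't': [0.2569, -0.2311, 1.5144]}
top {'fx': 377.841, 'fy': 377.841, 'cx': 256.1799, 'cy': 196.9625, 'R': [[-0.0239, -0.9997, -0.0021], [-0.9937, 0.024, -0.1097], [0.1097, -0.0006, -0.994]], 't': [0.0187, 0.5634, 1.2241]}
wrist {'fx': 297.3186, 'fy': 297.3186, 'cx': 253.9324, 'cy': 187.9296, 'hand_eye': [[1.0, 0.0007, 0.0007, -0.0004], [-0.0005, -0.3031, 0.953, -0.1177], [0.0009, -0.953, -0.3031, 0.0761], [0.0, 0.0, 0.0, 1.0]]}
{'clock': 0.15, 'joint_positions': [-1.139, 0.126, -0.04, 1.405, 0.0, 1.571], 'qd': [0.001, -0.002, 0.002, 0.0, 0.002, 0.001], 'joint_torque': [-0.001, -43.628, 35.315, 0.014, -0.0, -0.0], 'position': [0.22, -0.477, 0.256], 'tool_rot': [0.596, -0.595, 0.382, -0.381], 'contact_force': [-0.975, 0.035, -0.094], 'torque': [0.044, -0.026, 0.029], 'opening': 0.086} 0.025
```

View pics/a_scene.png

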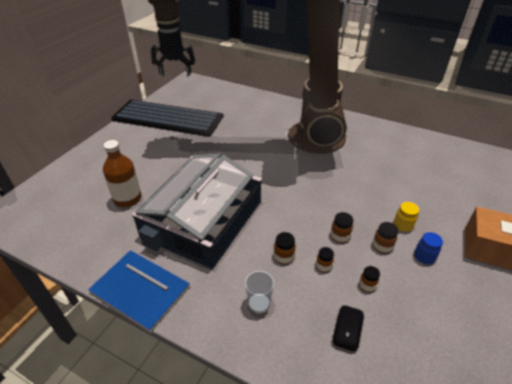

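View pics/a_top.png

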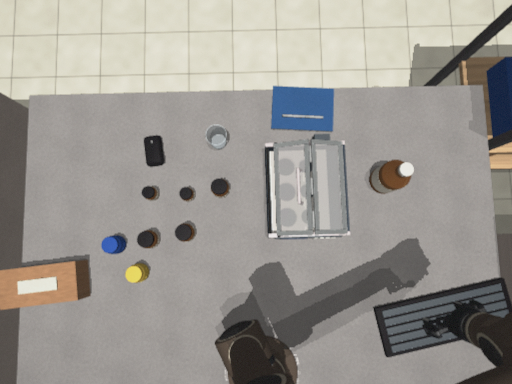

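The scene shows five amber jars with black caps. In the top view, the wide candidates are at (220,187), (185,232) and (148,239), and the narrow ones at (186,194) and (149,193). The blue jar (113,245) and yellow jar (137,274) are look-alikes. The beaker is at (217,137), the mouse at (154,150), the solvent bottle at (390,177) and the sampler around (307,190). I'll measure these and check close crops.

```bash
cat > h.py <<'E'
import numpy as np,cv2
from rig import env
def cloud(name,d):
    c=env.get_calibration(name); v,u=np.mgrid[0:384,0:512]
    X=np.stack([(u-c["cx"])/c["fx"]*d,(v-c["cy"])/c["fy"]*d,d],-1)
    W=(X-c["t"])@c["R"]   # R^T (X-t)
    W[d<=0]=np.nan
    return W
def save(name,img,crop=None,k=1):
    if crop: x0,y0,x1,y1=crop; img=img[y0:y1,x0:x1]
    img=cv2.resize(img,None,fx=k,fy=k,interpolation=cv2.INTER_CUBIC); cv2.imwrite("pics/"+name,img[:,:,::-1])
E
python3 - <<'E'
from h import *
p=cv2.imread("pics/a_top.png")[:,:,::-1]; d=np.load("pics/a_top.npy"); W=cloud("top",d)
save("b1.png",p,(90,120,250,290),4.5)
save("b2.png",p,(250,125,420,250),4.5)
print("bench z",np.nanmedian(W[290:300,200:220,2]))
z=W[:,:,2]
m=((z>0.045)&(z<0.09)).astype(np.uint8); m[:, :90]=0;m[:,245:]=0;m[300:]=0;m[:110]=0
n,l,s,c=cv2.connectedComponentsWithStats(m)
for i in range(1,n):
    if s[i,4]<20: continue
    q=W[l==i]; zz=q[:,2]; t=q[zz>np.percentile(zz,90)-0.006]
    mm=(t.min(0)+t.max(0))/2
    print(c[i].round(),s[i,4],"top",np.percentile(zz,90).round(4),"ctr",mm.round(4),"med",t.mean(0).round(4),"ext",(t.max(0)-t.min(0)).round(3))
E
```

```text
bench z -0.0010001652265670814
[214. 130.] 130 top 0.0871 ctr [0.7729 0.13   0.0858] med [0.7827 0.1363 0.0858] ext [0.053 0.065 0.008]
[219. 143.] 54 top 0.0879 ctr [0.7448 0.1239 0.0862] med [0.7399 0.1204 0.0869] ext [0.027 0.052 0.007]
[219. 186.] 248 top 0.0754 ctr [0.5993 0.1257 0.0754] med [0.5993 0.1249 0.0729] ext [0.05  0.049 0.012]
[148. 191.] 131 top 0.0605 ctr [0.5872 0.3575 0.0593] med [0.5875 0.358  0.0586] ext [0.037 0.039 0.009]
[186. 192.] 125 top 0.0614 ctr [0.581  0.2363 0.0608] med [0.5817 0.2351 0.059 ] ext [0.037 0.04  0.011]
[184. 232.] 262 top 0.0754 ctr [0.4544 0.2409 0.0742] med [0.4545 0.241  0.073 ] ext [0.048 0.051 0.01 ]
[147. 238.] 278 top 0.0749 ctr [0.4366 0.3612 0.0746] med [0.4351 0.3606 0.0726] ext [0.051 0.051 0.011]
[111. 244.] 278 top 0.0748 ctr [0.4204 0.4745 0.0738] med [0.4202 0.4738 0.0725] ext [0.051 0.054 0.01 ]
[135. 273.] 285 top 0.075 ctr [0.3278 0.3964 0.0738] med [0.327  0.3963 0.0727] ext [0.05  0.048 0.01 ]
```

```bash
python3 - <<'E'
from h import *
p=cv2.imread("pics/a_scene.png")[:,:,::-1]
save("b3.png",p,(120,140,280,270),4.5); save("b4.png",p,(260,190,460,350),4)
E
```

```text
(no output)
```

View pics/b1.png

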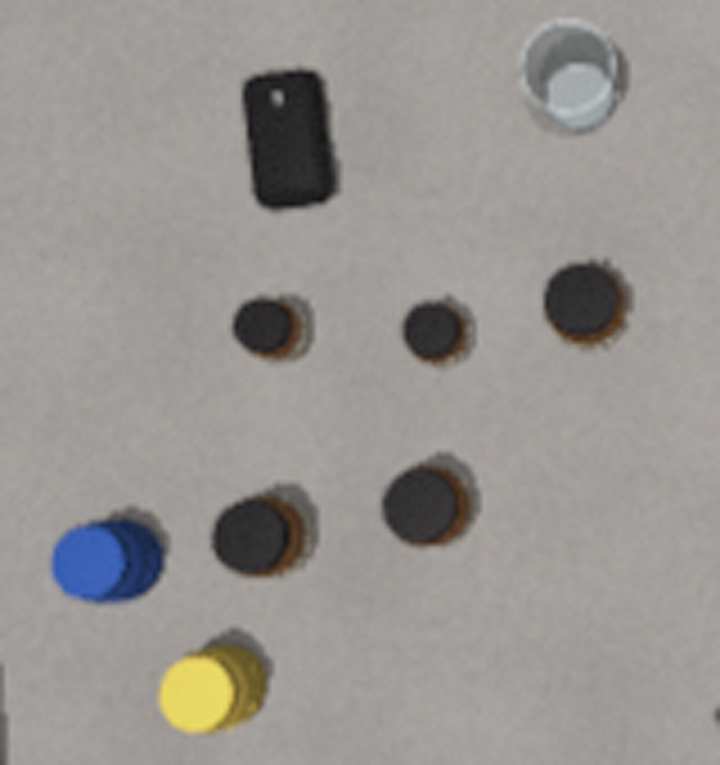

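View pics/b2.png

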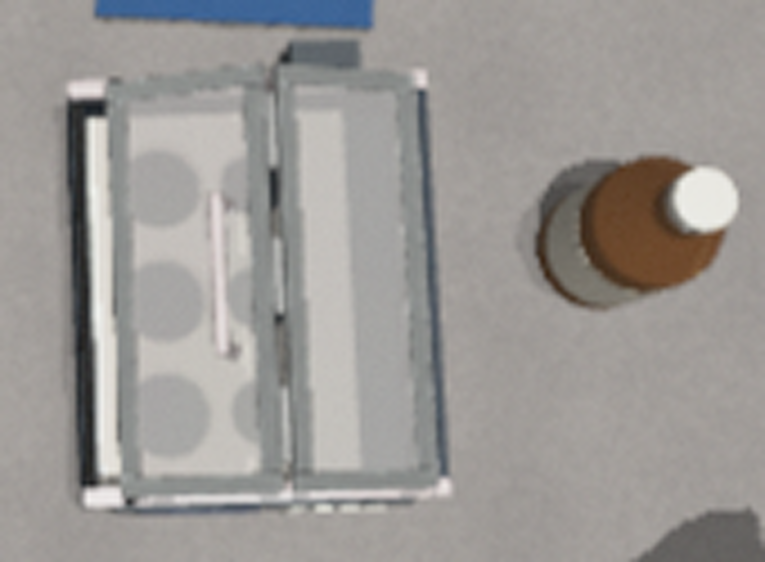

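View pics/b3.png

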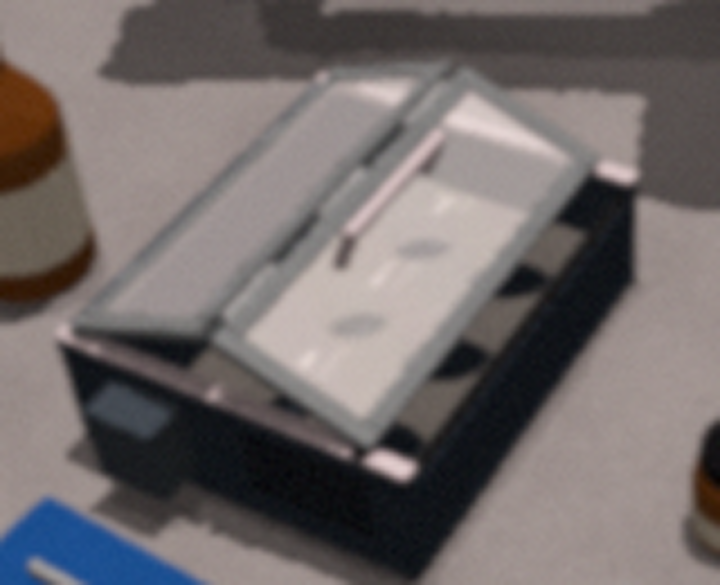

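View pics/b4.png

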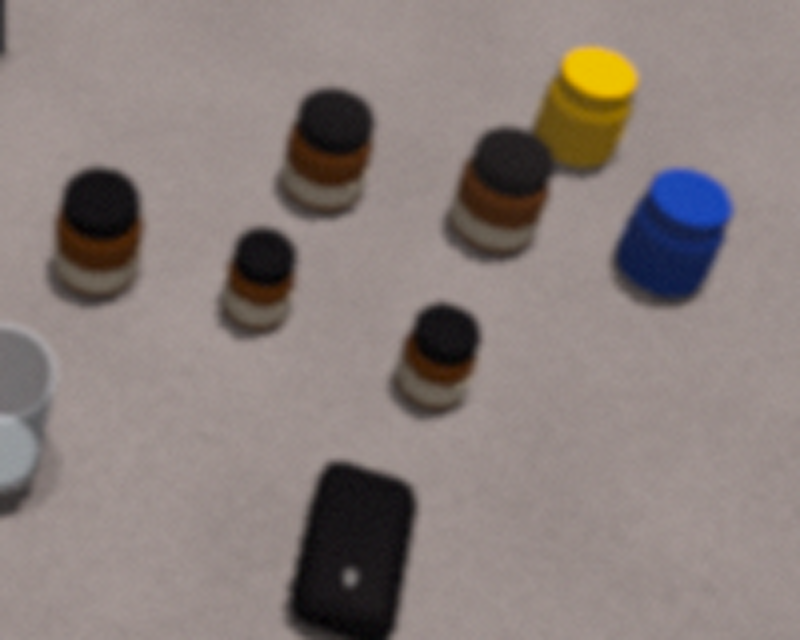

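Crops confirm three wide and two narrow amber jars, and the depth agrees: wide tops are about 75 mm high, narrow tops about 60 mm. Next I'll fit the sampler pose and locate the solvent bottle.

```bash
cat >> h.py <<'E'
def ray(name,u,v,z):
    c=env.get_calibration(name); C=-c["R"].T@c["t"]; r=c["R"].T@np.array([(u-c["cx"])/c["fx"],(v-c["cy"])/c["fy"],1]); return C+r*(z-C[2])/r[2]
def proj(name,X):
    c=env.get_calibration(name); Y=np.asarray(X)@c["R"].T+c["t"]; return np.stack([Y[...,0]/Y[...,2]*c["fx"]+c["cx"],Y[...,1]/Y[...,2]*c["fy"]+c["cy"]],-1)
def S2W(pose,P):
    x,y,a=pose; P=np.atleast_2d(P); c,s=np.cos(a),np.sin(a)
    return np.c_[x+c*P[:,0]-s*P[:,1],y+s*P[:,0]+c*P[:,1],P[:,2]]
E
python3 - <<'E'
from h import *
from scipy.optimize import least_squares
px=np.array([[68,82],[85,507],[450,495],[425,70]])/4.5+[250,125]
W=np.array([ray("top",*q,.099) for q in px]); print(W.round(4))
L=np.array([[.15,.127,.099],[-.15,.127,.099],[-.15,-.127,.099],[.15,-.127,.099]])
f=least_squares(lambda p:(S2W(p,L)-W)[:,:2].ravel(),[.6,-.1,0]); print(f.x,np.abs(f.fun).max())
pose=f.x
p=cv2.imread("pics/a_top.png")
d=np.load("pics/a_top.npy"); Wc=cloud("top",d)
# points in sampler frame: panels profile
c,s=np.cos(pose[2]),np.sin(pose[2]); q=Wc-[pose[0],pose[1],0]
xs=c*q[...,0]+s*q[...,1]; ys=-s*q[...,0]+c*q[...,1]
for y0 in np.arange(-.13,.14,.01):
    m=(abs(ys-y0)<.005)&(abs(xs)<.16)
    e=m&(abs(abs(xs)-.138)<.006)
    print(round(y0,3),"max",np.nanpercentile(Wc[m][:,2],98).round(4),"edge-frame",np.nanmedian(Wc[e][:,2]).round(4))
m=(Wc[...,2]>.03)&(Wc[...,2]<.23)&(Wc[...,1]<-.28)&(Wc[...,1]>-.5)&(Wc[...,0]>.45)
b=Wc[m]; print("solvent",b.min(0),b.max(0)); t=b[b[:,2]>.205]; print(t.mean(0))
# overlay
img=cv2.resize(p,None,fx=3,fy=3)
for z in (0.,.099):
    for a,bb in zip(range(4),[1,2,3,0]):
        A=L.copy();A[:,2]=z; pp=(proj("top",S2W(pose,A))*3+1).astype(int)
        cv2.line(img,tuple(map(int,pp[a])),tuple(map(int,pp[bb])),(0,255,0) if z else (0,0,255),1)
for x in(-.085,0,.085):
    for y,r in((-.01,.025),(.06,.032)):
        t=np.linspace(0,6.28,40); P=np.c_[x+r*np.cos(t),y+r*np.sin(t),t*0+.04]
        cv2.polylines(img,[(proj("top",S2W(pose,P))*3+1).astype(int)],True,(255,0,0),1)
cv2.imwrite("pics/c1.png",cv2.resize(img[370:750,750:1280],None,fx=1.5,fy=1.5))
print(S2W(pose,[[x,y,0] for y in(-.01,.06) for x in(-.085,0,.085)]).round(3)[:,:2])
from scipy.spatial.transform import Rotation as R
o=env.get_obs(); q=o["tool_rot"]; print(R.from_quat([q[1],q[2],q[3],q[0]]).as_matrix().round(3))
E
```

```text
[[ 0.728  -0.0274  0.099 ]
 [ 0.4282 -0.0312  0.099 ]
 [ 0.4304 -0.2832  0.099 ]
 [ 0.7305 -0.2808  0.099 ]]
[ 0.57928215 -0.15567135  0.00988502] 0.0010710531815320487
-0.13 max 0.0995 edge-frame 0.0959
-0.12 max 0.1046 edge-frame 0.0994
-0.11 max 0.1146 edge-frame 0.1085
-0.1 max 0.1167 edge-frame 0.114
-0.09 max 0.1207 edge-frame 0.1184
-0.08 max 0.1247 edge-frame 0.1223
-0.07 max 0.129 edge-frame 0.1255
-0.06 max 0.1332 edge-frame 0.1294
-0.05 max 0.1371 edge-frame 0.1336
-0.04 max 0.1412 edge-frame 0.1374
-0.03 max 0.1445 edge-frame 0.1419
-0.02 max 0.1499 edge-frame 0.1448
-0.01 max 0.1514 edge-frame 0.1441
-0.0 max 0.1514 edge-frame 0.1469
0.01 max 0.1483 edge-frame 0.1422
0.02 max 0.1445 edge-frame 0.1391
0.03 max 0.1746 edge-frame 0.1353
0.04 max 0.1738 edge-frame 0.1304
0.05 max 0.1309 edge-frame 0.1264
0.06 max 0.1263 edge-frame 0.122
0.07 max 0.1223 edge-frame 0.1193
0.08 max 0.1184 edge-frame 0.1138
0.09 max 0.1149 edge-frame 0.1103
0.1 max 0.1124 edge-frame 0.0974
0.11 max 0.1004 edge-frame 0.0803
0.12 max 0.0992 edge-frame 0.0945
0.13 max 0.0847 edge-frame 0.0027
solvent [ 0.45219053 -0.47023751  0.03047217] [ 0.69359244 -0.28001787  0.22033046]
[ 0.61463703 -0.42461101  0.21356169]
[[ 0.494 -0.167]
 [ 0.579 -0.166]
 [ 0.664 -0.165]
 [ 0.494 -0.097]
 [ 0.579 -0.096]
 [ 0.664 -0.095]]
[[ 0.418 -0.001  0.908]
 [-0.908  0.001  0.418]
 [-0.001 -1.     0.   ]]
```

View pics/c1.png

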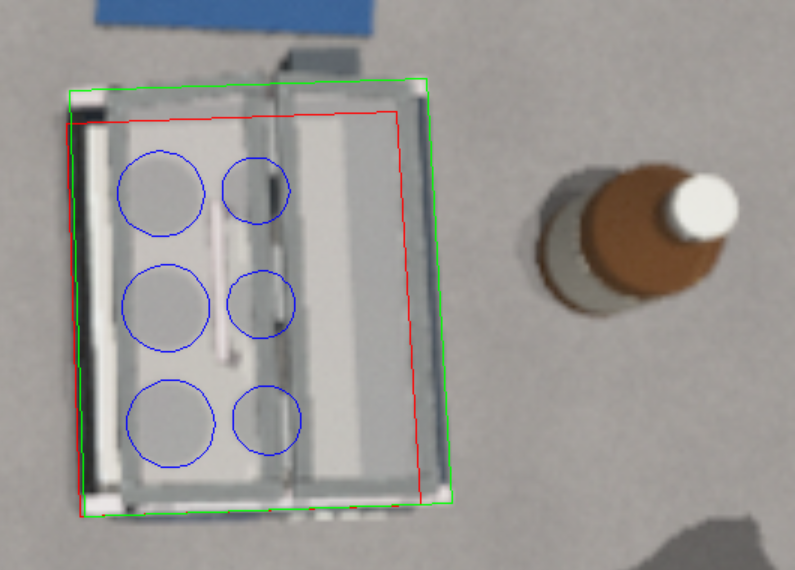

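Sampler fit is (0.579, -0.156), yaw 0.010, and the corners agree within about 1 mm. The cover slope is about 0.40, so its edge sits at y≈+97 mm in the sampler frame. Now I'll fold the cover, first pushing the edge, then the bar.

```bash
cat >> h.py <<'E'
from scipy.spatial.transform import Rotation as Rn
POSE=(0.5793,-0.1557,0.0099)
def rot(a):
    M=np.array([[np.cos(a),0,-np.sin(a)],[np.sin(a),0,np.cos(a)],[0,-1,0]])
    q=Rn.from_matrix(M).as_quat(); return [q[3],q[0],q[1],q[2]]
def W_(x,y,z): return S2W(POSE,[[x,y,z]])[0]
def st(tag=""):
    o=env.get_obs(); print(tag,"t",round(o["clock"],1),"p",np.round(o["position"],4),"F",np.round(o["contact_force"],1),"open",round(o["opening"],4))
    return o
E
python3 - <<'E'
from h import *
r=rot(POSE[2])
env.grab(20)
p=env.get_obs()["position"]
env.move_straight([p[0],p[1],.36],v=.25)
env.goto(W_(0,.16,.30),r); st()
env.move_straight(W_(0,.14,.119),v=.2,guard=10); st("down")
print(env.move_straight(W_(0,.084,.119),v=.06,guard=40)); st("pushed")
p,d=env.capture("scene"); save("d1.png",p,(120,100,300,270),4)
E
```

```text
t 3.6 p [0.5777 0.0034 0.3002] F [ 0.  -0.1 -0.9] open -0.0
down t 4.7 p [ 0.5786 -0.0159  0.1202] F [ 0.1 -0.4  1. ] open -0.0001
False
pushed t 5.8 p [ 0.5784 -0.0721  0.1192] F [ 0.5  0.4 -0.2] open -0.0003
```

View pics/d1.png

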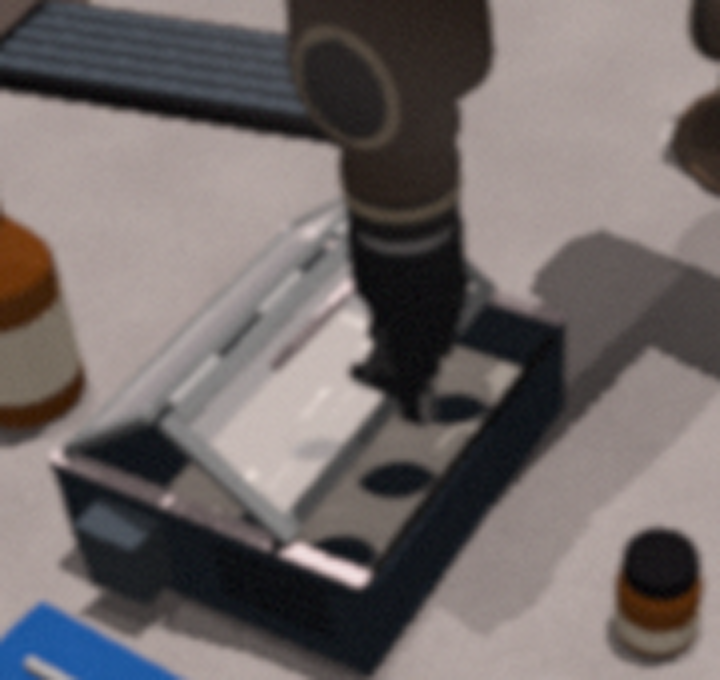

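```bash
python3 - <<'E'
from h import *
env.move_straight(W_(0,.10,.119),v=.15)
env.move_straight(W_(0,.10,.200),v=.2)
print(env.move_straight(W_(0,-.040,.200),v=.1,guard=35)); st("a")
print(env.move_straight(W_(0,-.070,.200),v=.03,guard=35)); st("pushed")
p,d=env.capture("scene"); save("d2.png",p,(120,100,300,270),4)
E
```

```text
False
a t 8.2 p [ 0.5799 -0.1958  0.2005] F [1.  0.7 0.5] open -0.0001
True
pushed t 9.0 p [ 0.5796 -0.2114  0.1994] F [0.2 5.3 4. ] open -0.0
```

View pics/d2.png

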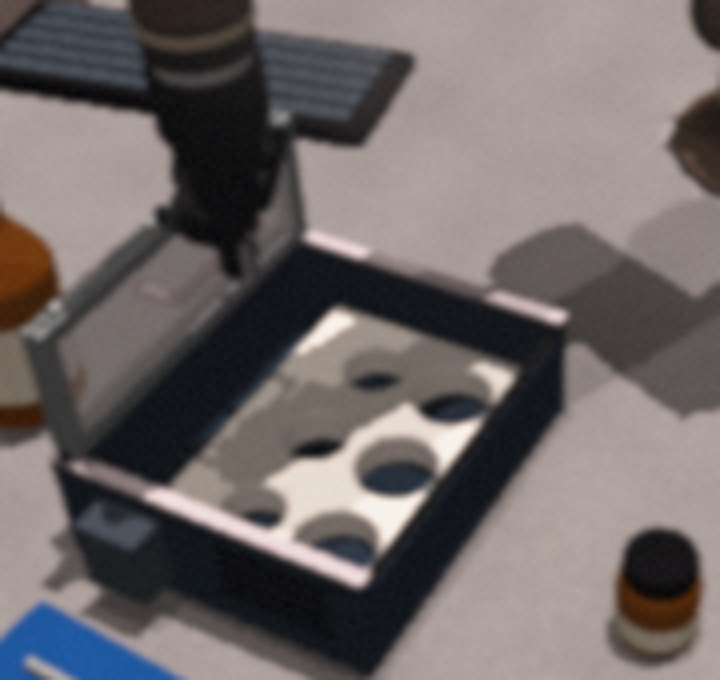

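Cover hit its stop with a force spike at y≈-56 mm, which is where I expected it, and it looks upright. Next I'll retreat, check it from the top, refine the pocket fit and re-detect the jars.

```bash
cat >> h.py <<'E'
def jars(d=None):
    if d is None: p,d=env.capture("top")
    else: p=None
    W=cloud("top",d); z=W[:,:,2]; out=[]
    m=((z>0.045)&(z<0.09)&(W[...,1]>0.0)&(W[...,0]<.7)&(W[...,0]>.2)).astype(np.uint8)
    n,l,s,c=cv2.connectedComponentsWithStats(m)
    for i in range(1,n):
        if s[i,4]<60: continue
        q=W[l==i]; h=np.percentile(q[:,2],90); t=q[q[:,2]>h-.006]
        cx=(np.percentile(t[:,:2],2,axis=0)+np.percentile(t[:,:2],98,axis=0))/2
        px=tuple(c[i].astype(int)); 
        out.append((cx.round(4),round(float(h),4),int(s[i,4]),px, None if p is None else p[px[1],px[0]].tolist()))
    return out,p,d
E
python3 - <<'E'
from h import *
env.move_straight(W_(0,-.03,.200),v=.15)
env.move_straight(W_(0,.0,.30),v=.25)
env.let_go()
env.goto([.45,.12,.34],rot(0)); st()
o,p,d=jars()
for x in o: print(x)
W=cloud("top",d)
img=cv2.resize(p,None,fx=3,fy=3)
for x in(-.085,0,.085):
    for y,r in((-.01,.025),(.06,.032)):
        for z,rr in((.04,r),):
            t=np.linspace(0,6.28,40); P=np.c_[x+rr*np.cos(t),y+rr*np.sin(t),t*0+z]
            cv2.polylines(img,[(proj("top",S2W(POSE,P))*3+1).astype(int)],True,(255,0,0),1)
save("e1.png",img[370:750,750:1280],None,1.5)
q=W-[POSE[0],POSE[1],0]; a=POSE[2];ys=-np.sin(a)*q[...,0]+np.cos(a)*q[...,1];xs=np.cos(a)*q[...,0]+np.sin(a)*q[...,1]
m=(abs(xs)<.145)&(W[...,2]>.15)&(ys<-.05)
print("top panel pts",np.nanpercentile(W[m][:,2],[50,98]),"y",np.nanpercentile(ys[m],[2,50,98]))
m=m&(W[...,2]>.2); print("fold y",np.nanpercentile(ys[m],[2,50,98]))
save("e2.png",p,(80,80,340,290),3)
E
```

```text
t 11.8 p [0.4505 0.1196 0.3398] F [-0.3 -0.2 -0.7] open 0.0857
(array([0.6003, 0.1245]), 0.0748, 250, (np.int64(219), np.int64(186)), [40, 38, 38])
(array([0.5903, 0.3579]), 0.061, 108, (np.int64(147), np.int64(190)), [50, 46, 50])
(array([0.4207, 0.4738]), 0.0746, 285, (np.int64(111), np.int64(243)), [64, 103, 194])
(array([0.3011, 0.6861]), 0.0894, 2385, (np.int64(42), np.int64(284)), [236, 237, 227])
(array([0.3267, 0.3967]), 0.075, 263, (np.int64(134), np.int64(273)), [238, 225, 107])
top panel pts [0.20307731 0.21916382] y [-0.28346465 -0.10993675 -0.06986304]
fold y [-0.28323414 -0.1137136  -0.10432104]
```

View pics/e1.png

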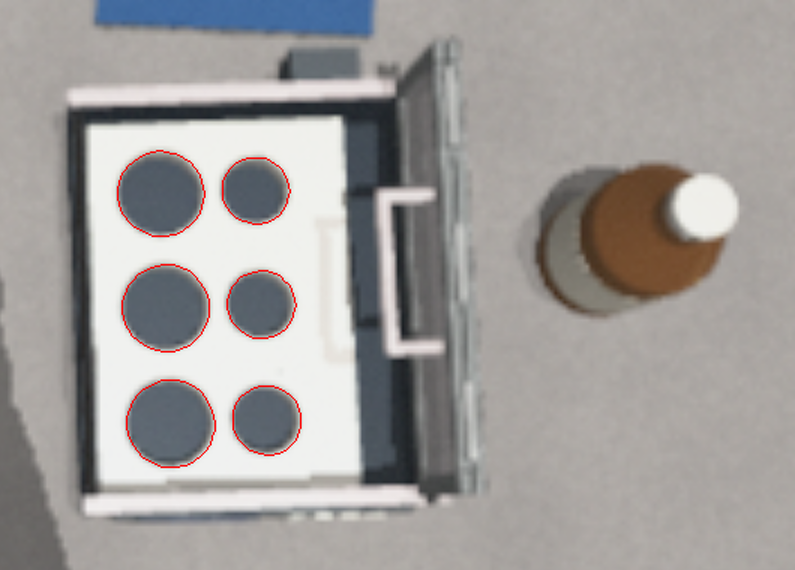

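View pics/e2.png

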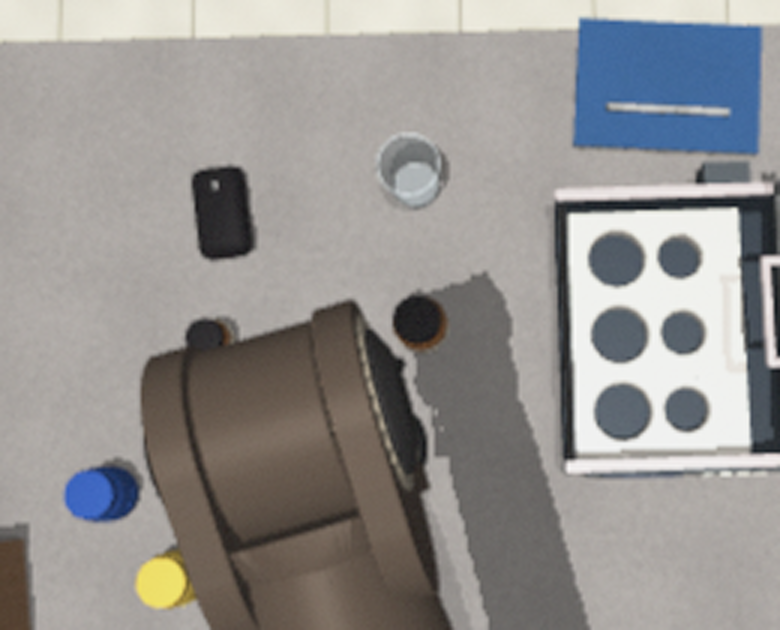

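Cover is upright: fold ridge at y≈-114 mm, 219 mm high. Pocket outlines match the picture to about 1 px. Now the first wide jar goes from (0.600, 0.1245) to a wide pocket.

```bash
cat >> h.py <<'E'
A=np.pi/4
def pick(xy,hT,a=A,F=40):
    env.goto([xy[0],xy[1],.20],rot(a))
    env.move_straight([xy[0],xy[1],.13],v=.25)
    g=env.move_straight([xy[0],xy[1],hT],v=.12,guard=12)
    env.grab(F); o=st(f"grab guard={g}")
    env.move_straight([xy[0],xy[1],.25],v=.3)
    return o
def place(x,y,hT,a=A):
    w=W_(x,y,0)
    env.goto([w[0],w[1],.25],rot(a))
    o=st("carry")
    env.move_straight([w[0],w[1],.045+hT],v=.25)
    g=env.move_straight([w[0],w[1],.0125+hT],v=.05,guard=12)
    o=st(f"placed guard={g}"); return g
E
python3 - <<'E'
from h import *
pick([.600,.1248],.057)
g=place(.085,.06,.057)
p,d=env.capture("wrist"); save("f1.png",p,None,1.4)
p,d=env.capture("scene"); save("f2.png",p,(120,140,300,270),4)
E
```

```text
grab guard=False t 14.3 p [0.6008 0.1251 0.0587] F [-1.  -0.2  5.8] open 0.0577
carry t 16.0 p [ 0.6633 -0.0939  0.2491] F [ 0.5  0.3 -1.5] open 0.058
placed guard=True t 17.1 p [ 0.6656 -0.095   0.0949] F [ 2.3  0.7 -1.1] open 0.0578
```

View pics/f1.png

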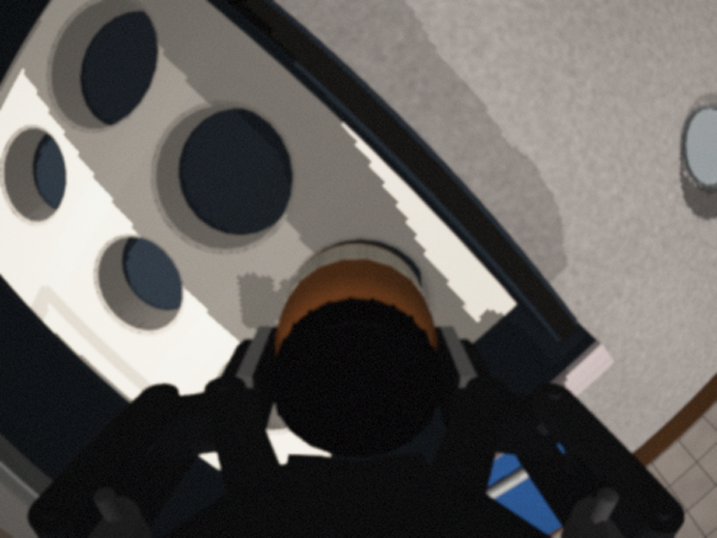

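View pics/f2.png

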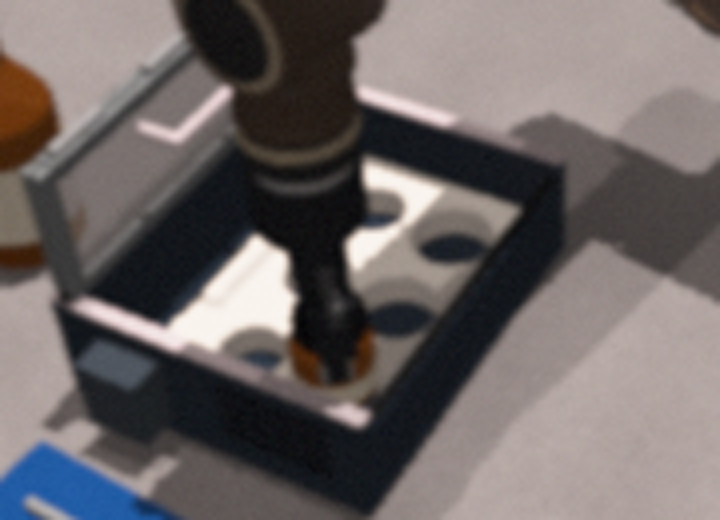

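The jar is resting on the pocket's rounded mouth, with its base at about 36 mm. A sliver of the hole is visible at picture (400,265), on the +y side. I'll search with small offsets.

```bash
cat >> h.py <<'E'
OFFS=[(0,0),(0,.0015),(-.0015,0),(0,-.0015),(.0015,0),(-.0015,.0015),(.0015,.0015),(-.0015,-.0015),(.0015,-.0015),(0,.003),(-.003,0),(0,-.003),(.003,0),(-.003,.003),(.003,.003),(.003,-.003),(-.003,-.003)]
def insert(x,y,hT,zb0,offs=OFFS,guard=12,verbose=True):
    """hT: TCP above jar base; zb0: search-lift base height"""
    w=W_(x,y,0)
    for k,(dx,dy) in enumerate(offs):
        env.move_straight([w[0]+dx,w[1]+dy,zb0+hT],v=.08)
        g=env.move_straight([w[0]+dx,w[1]+dy,.0125+hT],v=.04,guard=guard)
        z=env.get_obs()["position"][2]-hT
        if verbose: print((dx,dy),g,"base",round(z,4))
        if z<.018: return True
    return False
E
python3 - <<'E'
from h import *
w=W_(.085,.06,0); print(w)
print(insert(.085,.06,.0587,.042,[(-.001,.002),(0,.003),(.001,.001),(-.002,.0),(0,-.001)])); st()
E
```

```text
[ 0.66370184 -0.09486145  0.        ]
(-0.001, 0.002) True base 0.0388
(0, 0.003) True base 0.038
(0.001, 0.001) True base 0.0358
(-0.002, 0.0) True base 0.0396
(0, -0.001) True base 0.0374
False
 t 20.1 p [ 0.6653 -0.0956  0.0961] F [2.7 1.2 1.8] open 0.0576
```

```bash
python3 - <<'E'
from h import *
print(insert(.085,.06,.0587,.042,[(.0025,.0012),(.004,.0012),(.004,-.0005),(.003,.0025)])); o=st()
E
```

```text
(0.0025, 0.0012) False base 0.0126
True
 t 21.2 p [ 0.6662 -0.0937  0.0713] F [ 0.8 -0.4 -1.4] open 0.0578
```

```bash
sed -i 's/^POSE=.*/POSE=(0.5818,-0.1545,0.0099)/' h.py; python3 - <<'E'
from h import *
env.let_go(); st("rel")
p=env.get_obs()["position"]
env.move_straight([p[0],p[1],.22],v=.3); st()
o,p,d=jars()
for x in o: print(x)
save("g1.png",p,(80,100,400,290),2.5)
E
```

```text
rel t 21.6 p [ 0.6662 -0.0936  0.0714] F [0.1 0.1 0.4] open 0.085
 t 22.2 p [ 0.6663 -0.0936  0.2204] F [-0.5  0.4  0.1] open 0.0852
(array([0.5872, 0.3582]), 0.0615, 132, (np.int64(148), np.int64(191)), [52, 48, 50])
(array([0.581 , 0.2351]), 0.0605, 124, (np.int64(185), np.int64(192)), [50, 46, 48])
(array([0.4552, 0.241 ]), 0.0754, 261, (np.int64(184), np.int64(231)), [56, 55, 56])
(array([0.4351, 0.3608]), 0.0748, 273, (np.int64(146), np.int64(238)), [52, 51, 55])
(array([0.4204, 0.4732]), 0.0746, 288, (np.int64(111), np.int64(243)), [63, 103, 195])
(array([0.3013, 0.6858]), 0.0894, 2389, (np.int64(42), np.int64(284)), [238, 238, 229])
(array([0.3267, 0.3963]), 0.0746, 284, (np.int64(135), np.int64(272)), [238, 225, 107])
```

View pics/g1.png

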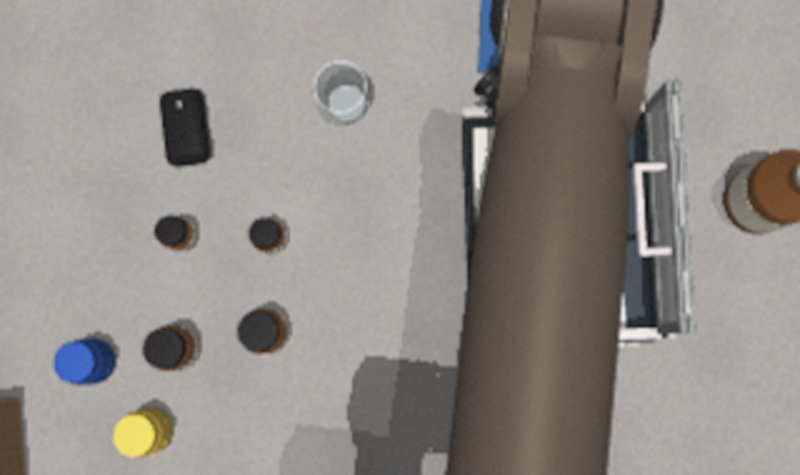

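```bash
cat >> h.py <<'E'
def do(xy,wide,x,y,hT=None,a=A):
    hT=hT or (.057 if wide else .055)
    o=pick(xy,hT,a); hT=o["position"][2]
    if not (.045 if wide else .036)<o["opening"]<(.064 if wide else .05): print("BAD GRIP"); return False
    w=W_(x,y,0)
    env.goto([w[0],w[1],.25],rot(a)); st("carry")
    env.move_straight([w[0],w[1],.06+hT],v=.25)
    ok=insert(x,y,hT,.042)
    st("ins")
    if not ok: return False
    env.let_go(); p=env.get_obs()["position"]
    env.move_straight([p[0],p[1],.22],v=.3)
    return True
def look(n):
    o,p,d=jars()
    for x in o: 
        if x[2]<500: print(x[0],x[1],x[3],x[4])
    save(n,p,(80,100,400,290),2.5)
E
python3 - <<'E'
from h import *
print(do([.455,.2412],True,0,.06)); look("g2.png"); st()
E
```

```text
grab guard=False t 25.3 p [0.4556 0.2414 0.0586] F [-2.1 -1.2  7.4] open 0.0577
carry t 27.5 p [ 0.5811 -0.0935  0.2497] F [ 0.4  0.9 -1.7] open 0.0579
(0, 0) False base 0.0125
ins t 29.4 p [ 0.5813 -0.0944  0.071 ] F [ 2.4 -0.4 -2.8] open 0.0578
True
[0.5875 0.3581] 0.0616 (np.int64(148), np.int64(191)) [47, 47, 49]
[0.5809 0.2348] 0.0621 (np.int64(185), np.int64(192)) [52, 50, 53]
[0.4351 0.3608] 0.0747 (np.int64(146), np.int64(238)) [51, 49, 51]
[0.4205 0.4742] 0.0748 (np.int64(111), np.int64(243)) [61, 102, 193]
[0.3267 0.3965] 0.0752 (np.int64(135), np.int64(272)) [238, 225, 108]
 t 30.5 p [ 0.5806 -0.0945  0.2191] F [-0.   0.5 -0.8] open 0.0853
```

First try went straight in. Next the third wide jar, after re-checking the rest.

```bash
python3 - <<'E'
from h import *
print(do([.4353,.3609],True,-.085,.06)); look("g3.png"); st()
E
```

```text
grab guard=False t 33.8 p [0.4359 0.3614 0.0586] F [-0.5 -0.3  6.5] open 0.0577
carry t 36.3 p [ 0.4964 -0.0946  0.2498] F [-1.2  0.2 -2.1] open 0.0575
(0, 0) False base 0.0125
ins t 38.2 p [ 0.4963 -0.0953  0.0712] F [ 1.5 -0.3 -2.5] open 0.0575
True
[0.5872 0.3579] 0.0611 (np.int64(148), np.int64(191)) [47, 46, 46]
[0.581  0.2348] 0.0609 (np.int64(185), np.int64(192)) [48, 45, 47]
[0.4208 0.4738] 0.0746 (np.int64(111), np.int64(243)) [61, 101, 190]
[0.3265 0.3962] 0.0749 (np.int64(135), np.int64(272)) [236, 222, 106]
 t 39.3 p [ 0.4957 -0.0952  0.2192] F [ 0.3 -0.5  0.5] open 0.0852
```

```bash
python3 - <<'E'
from h import *
print(do([.5812,.2350],False,.085,-.01)); look("g4.png"); st()
E
```

```text
grab guard=False t 42.3 p [0.5817 0.2352 0.0563] F [-1.   0.6  5. ] open 0.0428
carry t 44.6 p [ 0.667  -0.1624  0.2499] F [ 0.1 -0.3 -1. ] open 0.0421
(0, 0) False base 0.0125
ins t 46.5 p [ 0.6668 -0.1637  0.0688] F [ 1.3  0.1 -1.8] open 0.0423
True
[0.5872 0.3581] 0.0611 (np.int64(148), np.int64(191)) [46, 46, 46]
[0.4205 0.4744] 0.0744 (np.int64(111), np.int64(243)) [63, 104, 195]
[0.3267 0.3965] 0.0752 (np.int64(135), np.int64(272)) [238, 225, 107]
 t 47.8 p [ 0.6666 -0.1635  0.2192] F [-0.3  0.  -1.4] open 0.0852
```

```bash
python3 - <<'E'
from h import *
print(do([.5874,.3582],False,-.085,-.01)); st()
env.goto([.3,.25,.35],rot(A))
p,d=env.capture("top"); save("h1.png",p,(80,80,420,290),2.3); save("h2.png",p,(250,125,360,250),5)
W=cloud("top",d)
p,_=env.capture("scene"); save("h3.png",p,(120,100,300,270),4)
for x in(-.085,0,.085):
  for y in(-.01,.06):
    u,v=proj("top",W_(x,y,.08)[None]-[[.0025,.0012,0]])[0].round().astype(int)
    print(x,y,np.nanmedian(W[v-3:v+4,u-3:u+4,2]).round(4))
E
```

```text
grab guard=False t 51.4 p [0.5878 0.3585 0.0564] F [-0.1 -0.4  4.5] open 0.0426
carry t 54.1 p [ 0.4974 -0.1647  0.2499] F [-0.4  0.6 -1.1] open 0.0423
(0, 0) False base 0.0125
ins t 56.0 p [ 0.4968 -0.1653  0.0689] F [-0.1  0.1 -2.5] open 0.0424
True
 t 57.2 p [ 0.4971 -0.1654  0.2203] F [ 0.1  0.7 -0.3] open 0.0851
-0.085 -0.01 0.0703
-0.085 0.06 0.085
0 -0.01 0.0105
0 0.06 0.0845
0.085 -0.01 0.0708
0.085 0.06 0.0849
```

View pics/h1.png

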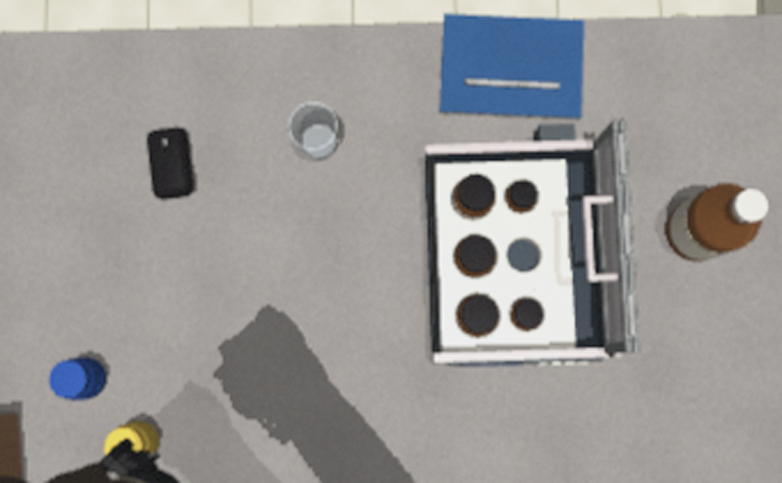

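View pics/h3.png

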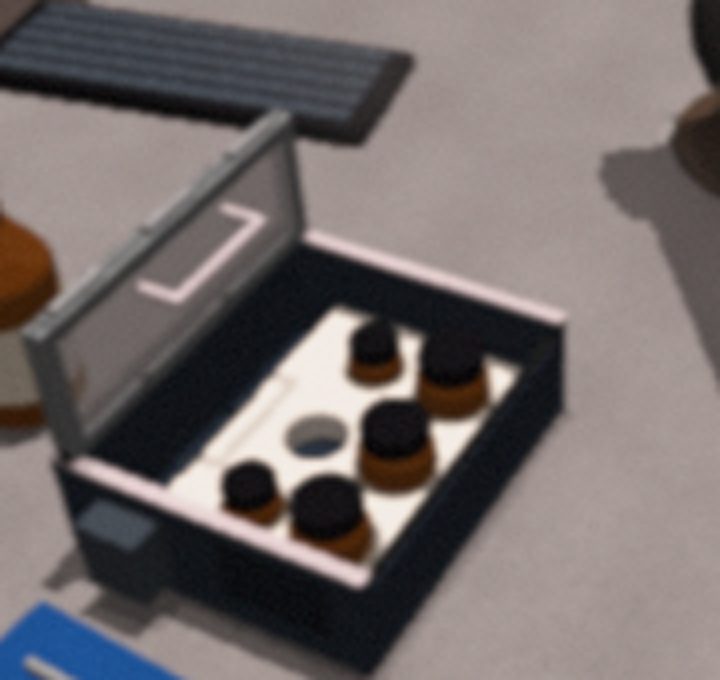

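All five jars are seated: wide tops measure 85 mm (expected 86) and narrow tops 70.5 mm (expected 72). The bench has no amber jars left. Now I'll close the cover by pushing the inner panel from behind, then pressing the ridge down.

```bash
python3 - <<'E'
from h import *
r=rot(POSE[2])
env.grab(20)
env.goto(W_(0,.02,.37),r)
env.move_straight(W_(0,-.168,.35),v=.25)
print(env.move_straight(W_(0,-.168,.202),v=.2,guard=8)); st("behind")
print(env.move_straight(W_(0,-.120,.202),v=.08,guard=35)); st()
print(env.move_straight(W_(0,-.080,.202),v=.08,guard=35)); st()
p,d=env.capture("scene"); save("i1.png",p,(120,80,300,270),3.5)
E
```

```text
False
behind t 63.3 p [ 0.5841 -0.3221  0.2038] F [ 0.6 -0.4  0.2] open 0.0002
False
 t 64.1 p [ 0.583  -0.2739  0.202 ] F [ 0.5 -1.4  0.2] open -0.0002
False
 t 64.7 p [ 0.5827 -0.234   0.2021] F [-0.5  0.4 -0.3] open -0.0001
```

View pics/i1.png

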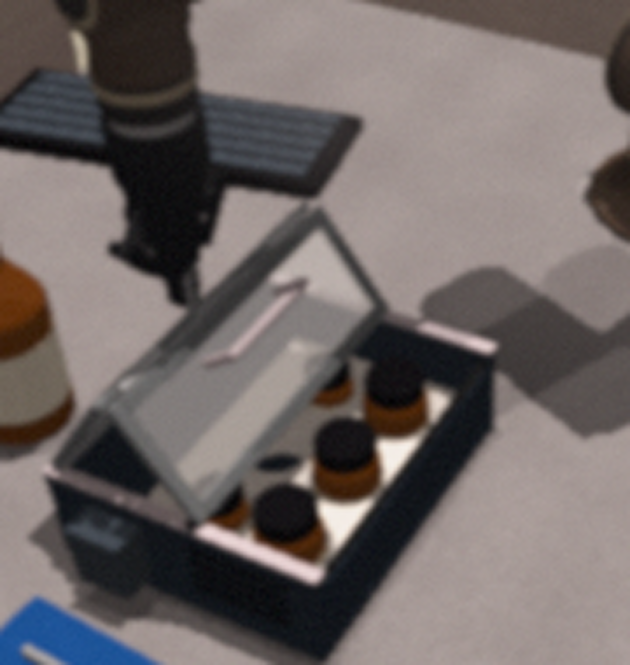

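```bash
python3 - <<'E'
from h import *
env.move_straight(W_(0,-.10,.215),v=.15)
env.move_straight(W_(0,-.10,.27),v=.25)
env.move_straight(W_(0,-.036,.27),v=.25)
g=env.move_straight(W_(0,-.036,.17),v=.05,guard=6); o=st("touch %s"%g)
p,d=env.capture("scene"); save("i2.png",p,(120,80,300,270),3.5)
E
```

```text
touch True t 66.9 p [ 0.5821 -0.1891  0.2206] F [0.2 1.5 3. ] open -0.0003
```

View pics/i2.png

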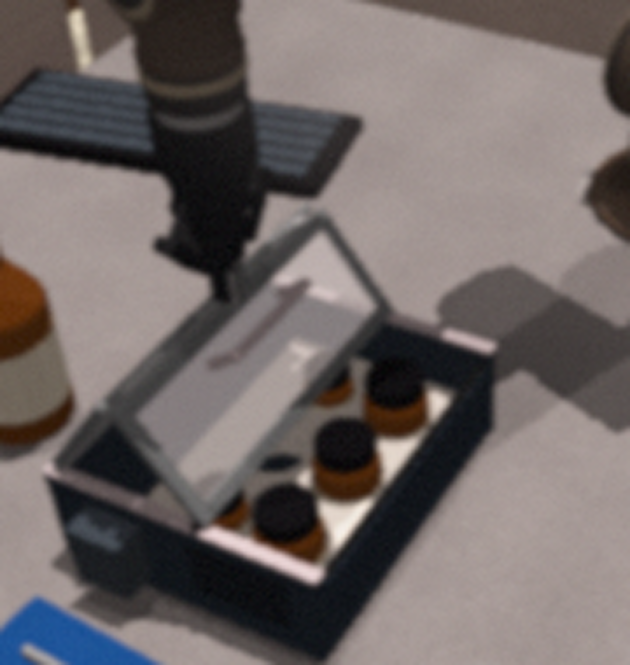

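```bash
python3 - <<'E'
from h import *
for s in (.75,.65,.55,.45,.38,.32,.27):
    y=-.115+.115*np.cos(s)-.002; z=.1+.115*np.sin(s)+.007+.025
    g=env.move_straight(W_(0,y,z),v=.06,guard=45)
    o=env.get_obs(); print(s,g,o["position"].round(4),o["contact_force"].round(1))
    if g: break
if not g:
    g=env.move_straight(W_(0,-.005,.140),v=.02,guard=30); st("end %s"%g)
p,d=env.capture("scene"); save("i3.png",p,(120,80,300,270),3.5)
E
```

```text
0.75 False [ 0.5827 -0.1844  0.213 ] [-3.6 11.1 16.2]
0.65 False [ 0.5826 -0.1778  0.2022] [-0.4  8.4  6.2]
0.55 False [ 0.5819 -0.1734  0.1917] [-0.5  0.6 -0.2]
0.45 False [ 0.5816 -0.168   0.1812] [ 0.2  0.6 -0.3]
0.38 False [ 0.5816 -0.1646  0.174 ] [ 0.  -0.3  0. ]
0.32 False [ 0.5817 -0.1622  0.1677] [-0.2 -0.4 -0.6]
0.27 False [ 0.5817 -0.1605  0.1622] [ 0.2 -0.2  0.9]
end True t 69.7 p [ 0.5821 -0.1602  0.1577] F [-1.9  0.1  7.3] open -0.0002
```

View pics/i3.png

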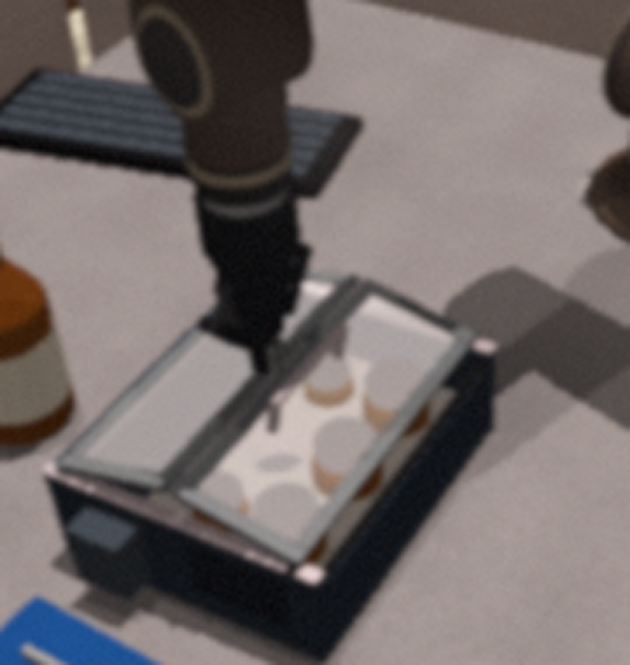

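```bash
python3 - <<'E'
from h import *
env.move_straight(W_(0,-.010,.145),v=.02,guard=40); st("press")
env.move_straight(W_(0,-.01,.30),v=.25)
env.goto([.3,.25,.35],rot(A)); st()
p,d=env.capture("top"); Wc=cloud("top",d); save("j1.png",p,(80,80,420,290),2.3)
p,_=env.capture("scene"); save("j2.png",p,None,1.5)
q=Wc-[.5793,-.1557,0]; a=.0099; xs=np.cos(a)*q[...,0]+np.sin(a)*q[...,1]; ys=-np.sin(a)*q[...,0]+np.cos(a)*q[...,1]
e=(abs(abs(xs)-.138)<.007)
Y=[];Z=[]
for y0 in np.arange(-.1,.12,.01):
    m=e&(abs(ys-y0)<.005); z=np.nanpercentile(Wc[m][:,2],75); print(round(y0,2),z.round(4),end="; ")
for lo,hi in((-.1,-.02),(.02,.09)):
    m=e&(ys>lo)&(ys<hi)&(Wc[...,2]>.1); c=np.polyfit(ys[m],Wc[m][:,2],1); print("\nslope",np.arctan(c[0]))
E
```

```text
press t 70.2 p [ 0.582  -0.1605  0.1576] F [-3.8  1.4  7.5] open -0.0002
 t 72.7 p [0.3005 0.2498 0.3498] F [0.3 1.1 0.7] open 0.0003
-0.1 0.1126; -0.09 0.1146; -0.08 0.1177; -0.07 0.119; -0.06 0.1195; -0.05 0.1235; -0.04 0.1253; -0.03 0.1275; -0.02 0.129; -0.01 0.1316; -0.0 0.1313; 0.01 0.1317; 0.02 0.1286; 0.03 0.1269; 0.04 0.1238; 0.05 0.1206; 0.06 0.1192; 0.07 0.1174; 0.08 0.115; 0.09 0.1136; 0.1 0.1106; 0.11 0.1074; 
slope 0.2174863928007768

slope -0.2157798456730482
```

View pics/j1.png

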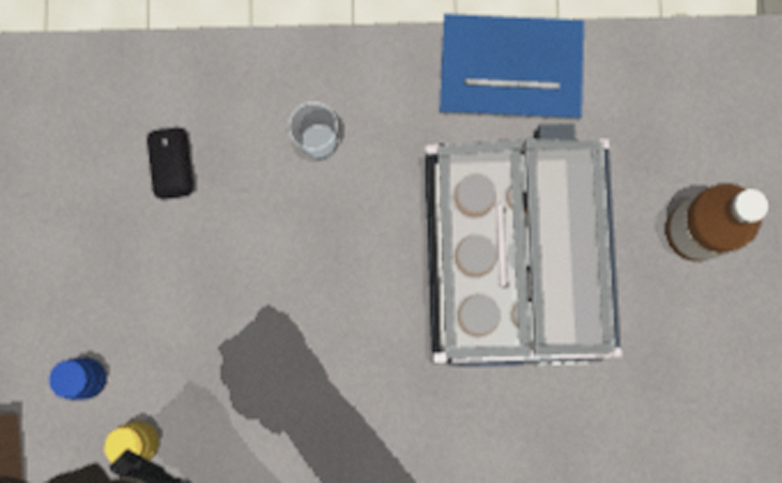

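View pics/j2.png

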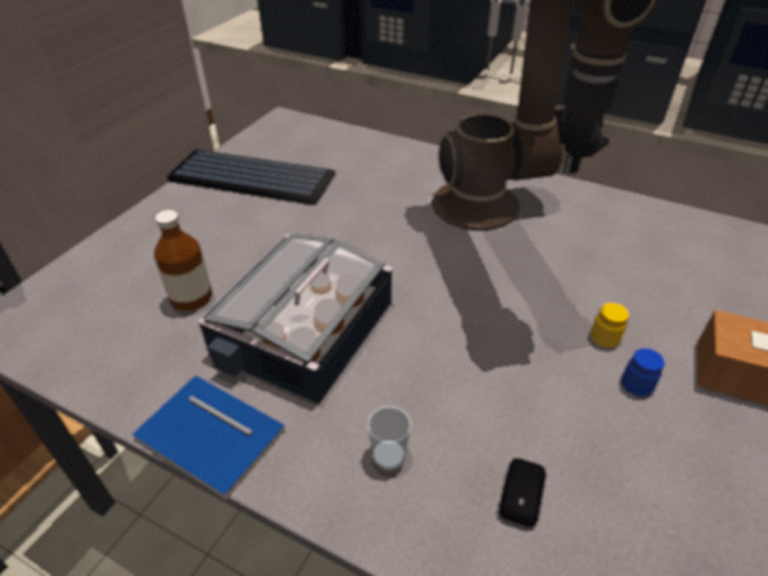

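Both panel slopes measure 0.217, and the closed stop is 0.22, so the cover is fully closed. The jars sit under it, the bystanders haven't moved, and the arm is clear. I'm handing in.

```bash
python3 - <<'E'
from h import *
print(env.sign_off())
E
```

```text
the job is handed in; nothing more can be done
None
```

The job is done and handed in at about 73 s of the 192 s allowed; sign-off gives no verdict.

- **Opening the cover:** I folded it by pushing its free edge, then the handle bar, until it hit the stop. The top camera showed it upright, with the ridge 219 mm high over the -y wall.
- **Jars:** There were five amber jars. The three wide ones are in the three wide pockets, and the two narrow ones are in the outer narrow pockets (the middle one is empty). The first wide jar caught on the pocket rim and needed a small offset search of about 2.5 mm. The other four went straight in. With the cover still open, the tops measured 85 mm (wide, expected 86) and about 70.5 mm (narrow, expected 72), so all are fully down.
- **Closing the cover:** I pushed the inner panel from behind and then pressed the ridge down to its stop, rather than pulling the bar. Both panels then sloped 0.217 and 0.216 rad (closed is 0.22).
- **Everything else:** In the last pictures the solvent bottle, beaker, mouse and the blue and yellow look-alikes appear where they started, and the arm was clear. I saw no jar get knocked aside, and no check failed.

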